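# Sort the terrarium supplies into their trays

## Robot

A 6-joint arm with a two-finger parallel gripper is mounted at the origin on the work surface. World frame = base frame: x ahead of the robot, y to its left, z up, the work surface at z = 0. Lengths are in m, angles in degrees, forces in N, time in s.
With the tool pointing down it reaches from about 0.3 to 0.75 m from the base axis. Payload 8.5 kg.
Tool frame: the origin (TCP) lies at the very end of the fingers, on their centre line; the grasp point (between the pads) lies 19 mm behind it; z points along the fingers, y is the line along which they close (so a half turn about z gives the same grasp; the last joint's range is limited). The gripper opens to 85 mm and grips with 20 to 120 N. Pads are 22 mm wide; open, the fingers measure 114 mm over their backs; the gripper's body (76 mm by 85 mm) begins 54 mm behind the grasp point. The pads swing forward as they close: fully open they stand 13 mm farther back than shut.
Start: joints at [-85.445, 21.807, 74.336, -0, 83.858, -12.336], TCP at [0.16, -0.526, 0.231] pointing down, gripper open.
Joint ranges: [-178.18, 178.18], [-50.72, 133.34], [12.68, 142.11], [-81.47, 261.47], [9.98, 163.14], [-165.26, 165.26]. Speed limits (degrees/s): [136.94, 136.94, 180, 180, 180, 180].

## Interface

Orientations are given as a 3x3 rotation matrix whose columns are the frame's x, y, z axes.
In Python, from rig import observe, cams, ticket gives the robot as it stands.
- The arm moves only by the tool move_arm, never from a script. Its arguments are lists of equal length, an entry for each row: "jaw": the finger opening in cm, from 0 to 8.54; "dp": the shift along the tool's x, y, z in cm, a list of three; "turn": the turn, a rotation vector about the tool's x, y, z in rad, a list of three. In form: {"jaw": [jaw, ...], "dp": [[tx, ty, tz], ...], "turn": [[wx, wy, wz], ...]}. A call has 1 to 12 rows; each row shifts and turns the commanded pose from where the row before left it, along the tool's axes as they then stand; what a row does not reach is not made up. A row lasts 1/12 s, in which the tool goes at most 41.7 mm and 7.16 degrees, less where a joint would pass 70% of its speed; a pose out of reach is approached as far as the arm can. A call is refused whole if a number of a shift passes 4.17 or a number of a turn 0.125, either way. A call with a gripper value outside its range is refused whole. The fingers move at their own pace and stop on an object; "force" is the grip in N (left out, the last holds). Time passes only in rows, so rows that do not move let the fingers close. It gives the time, the measured TCP pose, the force, the opening and the grip force at its end, in the units of the state.
- observe(): the state, without advancing time (a new reading comes with each control period).
- cams.get_image(name): name is "scene" or "side" or "wrist"; returns (picture, depth): 384x512x3 uint8, red, green, blue; 384x512 float32, m along the optical axis (not along the pixel's ray), 0 where there is no reading.
- cams.calibration(name): a dict with "vertical_fov" (degrees; the focal length in pixels is half the picture's height over the tangent of half this angle, whatever the lens; pixels are square), "cx", "cy" (the principal point, pixels), "k1" (the pictures are not rectified: a ray, as slopes to the right and down, at radius r is drawn at 1 + k1 r^2 times it, then the intrinsics apply), "view" (4x4, takes a point from world to camera coordinates); the wrist camera has in their place "tool_from_camera" (4x4, takes a point from camera to tool coordinates, whose origin is the TCP and whose axes are the flange's). Camera axes: x right, y up, looking along -z (the intrinsics and any distortion apply to the point x, -y, -z); pixel columns grow to the right and rows downward; lengths in m; the calibration is good to about 2 mm. A picture is of the moment at which its call begins: read the wrist's pose just before it. calibration takes no time and is no camera call.
- ticket.close_job(): hands the job in; it is judged then, once.
Trained networks look in the newest picture that a camera, given by its name, has taken for a name from the list of things; names that differ only in an ending like _2 or _b are one class to them, and where a whole thing is asked for, a point or a joint stands for the part that bears it (a point fixed in the world has none). Each returns a list of dicts, best first, with "p" (0 to 1); they miss things now and then, are a little off and sometimes report something else, mostly with a low value. They report only what shows in the picture. A call takes as long as a camera call. They do not tell look-alikes from the thing itself.
- cams.spot_in(camera, query): "box" ([centre column, centre row, width, height] as shares, 0 to 1, of the picture: columns of its width, rows of its height, round what is visible of it).
- cams.outline_of(camera, query): "mask" (384x512 bool, what is visible of it) and "box" ([centre column, centre row, width, height] as shares, 0 to 1, of the picture: columns of its width, rows of its height, round what is visible of it).
- cams.mark_of(camera, query): "location" ([column, row] as shares, 0 to 1, of the picture: columns of its width, rows of its height: a listed point, or the origin of a listed thing).
The state is a dict: "time_s": time; "q": joint angles; "qvel": joint speeds; "joint_efforts": joint torques, N m; "position": TCP position; "tool_rot": TCP orientation; "ft_force": force on the tool from outside, world axes, zero at the start; "wrist_torque": the same for the moment, N m; "grip_width": finger opening in m; "gripper_force": force on a finger pad.
Only numpy, scipy, OpenCV 4.12 (cv2) and the standard library are available. Lean on these libraries where they do the work, as an engineer would, in place of code of your own. Each camera call takes 0.05 s, during which the arm holds its last target. There are 200 camera calls.

## Task

Sort the five loose supplies into the trays: both digital thermometers into the blue tray, both ceramic heat emitters into the red tray, and the amber jar into the green tray. Stand each one upright on its tray's floor (not on the rim), the emitters with the brass cap up, and let go. Do not shift or tip the round hide or the slate tile.

Things in the scene. Friction and masses are not known exactly. Their poses are not given: they have to be found in the camera images.
- orange_thermometer_c (a point): digital thermometer, orange plastic block standing upright, 26 mm thick along its x, 52 mm wide along its y, 46 mm tall, about 70 g; display on its -x face, two black round buttons on top. The point is its centre, 23 mm above the underside; z up
- black_thermometer_c (a point): digital thermometer, black plastic block standing upright, 26 mm thick along its x, 52 mm wide along its y, 46 mm tall, about 70 g; display on its -x face, two white round buttons on top. The point is its centre, 23 mm above the underside; z up
- cream_emitter_c (a point): ceramic heat emitter, sandy cream to tan ceramic cone standing on its flat round face (58 mm diameter, widest over the lowest 16 mm, narrowing to 31 mm at 46 mm up), on top a cylindrical brass screw cap 28 mm in diameter from 46 to 70 mm height; 72 mm tall overall, about 110 g. The point is on the axis 36 mm above the underside; z up. Easily gripped by the cap, about 60 mm above the underside
- grey_emitter_c (a point): ceramic heat emitter, dark grey ceramic cone standing on its flat round face (58 mm diameter, widest over the lowest 16 mm, narrowing to 31 mm at 46 mm up), on top a cylindrical brass screw cap 28 mm in diameter from 46 to 70 mm height; 72 mm tall overall, about 110 g. The point is on the axis 36 mm above the underside; z up. Easily gripped by the cap, about 60 mm above the underside
- amber_jar_c (a point): closed amber glass jar, 50 mm in diameter up to 54 mm, narrower white cap 37 mm in diameter above, 70 mm tall overall, about 130 g, standing. The point is on the axis 35 mm above the underside; z up
- blue_tray_in (a point): blue plastic tray, open and shallow, fixed to the counter: outside 92 mm along its x, 180 mm along its y, 14 mm tall, walls 4 mm thick, inside 84 x 172 mm. The point is the centre of its inner floor, 4 mm above the counter, with the rim 10 mm above the point; z up
- red_tray_in (a point): red plastic tray, open and shallow, fixed to the counter: outside 92 mm along its x, 180 mm along its y, 14 mm tall, walls 4 mm thick, inside 84 x 172 mm. The point is the centre of its inner floor, 4 mm above the counter, with the rim 10 mm above the point; z up
- green_tray_in (a point): green plastic tray, open and shallow, fixed to the counter: outside 92 mm along its x, 180 mm along its y, 14 mm tall, walls 4 mm thick, inside 84 x 172 mm. The point is the centre of its inner floor, 4 mm above the counter, with the rim 10 mm above the point; z up
- hide: bystander: brown round plastic reptile hide, a dome 128 mm in diameter and 58 mm tall with a dark doorway, loose. Origin at the centre of its underside, z up
- slate: bystander: dark slate basking tile, 150 mm along its x, 100 mm along its y, 10 mm thick, lying flat, loose. Origin at the centre of its underside, z up
Things that resemble listed ones, but are neither listed nor needed, are in the scene too. Leave any purple look-alike of the part that bears amber_jar_c alone.

How it is judged (in metres and radians):
At the end, for the whole second after the job is handed in: Each thing is in its own tray (thermometers blue, emitters red, jar green): centre inside the inner walls, within 6 mm of standing on the floor, upright to 0.12 rad, released, at rest. Hide and tile within 20 mm of their start, not tipped over 0.15 rad (x of orange_thermometer_c in the frame of blue_tray_in between -0.042 and 0.042 m and y of orange_thermometer_c in the frame of blue_tray_in between -0.086 and 0.086 m and z of each of orange_thermometer_c, black_thermometer_c in the frame of blue_tray_in below 0.029 m and angle between each of orange_thermometer_c, black_thermometer_c, cream_emitter_c, grey_emitter_c, amber_jar_c's own z axis and vertical below 0.12 rad and linear speed of each of orange_thermometer, black_thermometer, cream_emitter, grey_emitter, amber_jar below 0.03 m/s and angular speed of each of orange_thermometer, black_thermometer, cream_emitter, grey_emitter, amber_jar below 0.3 rad/s and x of black_thermometer_c in the frame of blue_tray_in between -0.042 and 0.042 m and y of black_thermometer_c in the frame of blue_tray_in between -0.086 and 0.086 m and x of cream_emitter_c in the frame of red_tray_in between -0.042 and 0.042 m and y of cream_emitter_c in the frame of red_tray_in between -0.086 and 0.086 m and z of each of cream_emitter_c, grey_emitter_c in the frame of red_tray_in below 0.042 m and x of grey_emitter_c in the frame of red_tray_in between -0.042 and 0.042 m and y of grey_emitter_c in the frame of red_tray_in between -0.086 and 0.086 m and x of amber_jar_c in the frame of green_tray_in between -0.042 and 0.042 m and y of amber_jar_c in the frame of green_tray_in between -0.086 and 0.086 m and z of amber_jar_c in the frame of green_tray_in below 0.041 m and distance of each of hide, slate from where it was at the start of the episode below 0.02 m and angle between each of hide, slate's own z axis and vertical below 0.15 rad); the robot touches nothing.
It fails at once if the round hide is shifted by more than 20 mm (distance of hide from where it was at the start of the episode above 0.02 m).
It fails at once if the slate tile is shifted by more than 20 mm (distance of slate from where it was at the start of the episode above 0.02 m).
It fails at once if the round hide is tipped by more than 0.3 rad (angle between hide's own z axis and vertical above 0.3 rad).
It fails at once if the slate tile is tipped by more than 0.3 rad (angle between slate's own z axis and vertical above 0.3 rad).
It also fails if it takes over 139 s, if anything falls off the work surface, if the arm or the gripper's body presses on something with over 40 N, if the wrist force passes 120 N, or if a joint passes its speed limit or range.

## Working session

There is one attempt and no reset: what is moved stays moved. The work goes in short steps, Python scripts to look and compute and a tool call to move; the robot and the scene stay as the last step left them, time stands still between calls to the robot, and variables do not carry over. Pictures are saved under pics/ and viewed, at most 14 in all, crops included, and the job is handed in when it is done.

Besides the shell and the picture viewer there is one more tool, called after ">>>" in YAML: its name, and indented under it one key for each argument. move_arm: Moves the arm, as the interface text tells. Its arguments: {"type":"object","properties":{"jaw":{"type":"array","items":{"type":"number"}},"dp":{"type":"array","items":{"type":"array","items":{"type":"number"}}},"turn":{"type":"array","items":{"type":"array","items":{"type":"number"}}},"force":{"type":"number"}},"required":["jaw","dp","turn"]}

```bash
ls; mkdir -p pics
cat > h.py <<'E'
import numpy as np, cv2
from rig import observe, cams, ticket
def look(n):
    s=observe(); im,d=cams.get_image(n); return s,im,d
def w2c(n,s):
    c=cams.calibration(n)
    if 'view' in c: return c,np.array(c['view'])
    T=np.eye(4);T[:3,:3]=np.array(s['tool_rot']);T[:3,3]=s['position']
    return c,np.linalg.inv(T@np.array(c['tool_from_camera']))
def world(n,s,uv,depth):
    """pixels (N,2), depth (N,) -> world points"""
    c,V=w2c(n,s); f=192/np.tan(np.radians(c['vertical_fov'])/2)
    uv=np.atleast_2d(uv).astype(float); depth=np.atleast_1d(depth)
    K=np.array([[f,0,c['cx']],[0,f,c['cy']],[0,0,1]])
    p=cv2.undistortPoints(uv.reshape(-1,1,2),K,np.array([c['k1'],0,0,0,0.])).reshape(-1,2)
    P=np.c_[p[:,0]*depth,-p[:,1]*depth,-depth,np.ones(len(p))]
    return (P@np.linalg.inv(V).T)[:,:3]
def cloud(n,s,d,mask=None):
    m=(d>0) if mask is None else (d>0)&mask
    v,u=np.nonzero(m); return world(n,s,np.c_[u,v],d[v,u])
def save(n,im): cv2.imwrite(f'pics/{n}.png',im[:,:,::-1])
E
python3 - <<'E'
from h import *
for n in ['scene','side','wrist']:
    s,im,d=look(n); save(n+'0',im)
    print(n,cams.calibration(n) if n=='wrist' else '')
    np.save(n+'0.npy',d)
    for q in ['orange_thermometer_c','black_thermometer_c','cream_emitter_c','grey_emitter_c','amber_jar_c','hide','slate']:
        if n=='wrist': continue
        for r in cams.outline_of(n,q):
            if r['p']<.3: continue
            P=cloud(n,s,d,r['mask'])
            lo,hi=np.percentile(P,[3,97],axis=0)
            print(n,q,round(r['p'],2),np.round(np.array(r['box'][:2])*[512,384]),'lo',lo.round(3),'hi',hi.round(3),len(P))
print(s)
E
```

```text
pics
scene 
scene orange_thermometer_c 0.56 [176. 198.] lo [ 0.358 -0.277  0.001] hi [ 0.407 -0.231  0.052] 208
scene black_thermometer_c 0.58 [304. 153.] lo [0.384 0.204 0.004] hi [0.427 0.248 0.051] 182
scene cream_emitter_c 0.32 [351. 129.] lo [0.314 0.396 0.003] hi [0.455 0.495 0.017] 871
scene grey_emitter_c 0.57 [280. 167.] lo [ 0.393  0.084 -0.   ] hi [0.445 0.148 0.073] 259
scene amber_jar_c 0.6 [251. 179.] lo [ 0.416 -0.017  0.015] hi [0.451 0.023 0.075] 215
scene amber_jar_c 0.52 [257. 151.] lo [0.307 0.055 0.001] hi [0.357 0.1   0.075] 259
scene hide 0.75 [124. 224.] lo [ 0.34  -0.5    0.004] hi [ 0.45  -0.388  0.06 ] 1241
scene hide 0.54 [303. 152.] lo [0.388 0.204 0.005] hi [0.427 0.246 0.051] 179
scene slate 0.84 [349. 130.] lo [0.314 0.395 0.003] hi [0.455 0.493 0.017] 865
scene slate 0.57 [204. 255.] lo [ 0.554 -0.331 -0.001] hi [ 0.654 -0.163  0.016] 1595
side 
side orange_thermometer_c 0.58 [294. 171.] lo [ 0.359 -0.264  0.   ] hi [ 0.407 -0.224  0.047] 175
side black_thermometer_c 0.79 [285. 243.] lo [0.382 0.216 0.004] hi [0.426 0.258 0.047] 289
side cream_emitter
[... 1084 characters left out ...]
8569999e+01, -1.23363297e+01]), 'qvel': array([ 0.01261401,  0.0163885 ,  0.0600633 , -0.08470779, -0.01126081,
       -0.00796429]), 'joint_efforts': array([ 2.80584340e-03, -4.48292935e+01, -2.31454325e+01, -6.18807644e-05,
        4.13726648e-04, -5.75543777e-05]), 'position': array([ 0.15980446, -0.52625177,  0.23131386]), 'tool_rot': array([[ 9.56850752e-01,  2.90579830e-01, -1.87853202e-05],
       [ 2.90579830e-01, -9.56850752e-01,  8.47571163e-06],
       [-1.55118769e-05, -1.35686262e-05, -1.00000000e+00]]), 'ft_force': array([0.48014868, 0.76726322, 0.3028991 ]), 'wrist_torque': array([-0.03309385, -0.03494332, -0.0165749 ]), 'gripper_force': 0.0, 'grip_width': 0.08552311858863665}
```

Run:
```python
import cv2,numpy as np
a=cv2.imread('pics/scene0.png');b=cv2.imread('pics/side0.png')
cv2.imwrite('pics/sc_v.png',cv2.resize(a[80:350,50:430],None,fx=2.1,fy=2.1,interpolation=cv2.INTER_CUBIC))
cv2.imwrite('pics/si_v.png',cv2.resize(b[100:370,130:510],None,fx=2.1,fy=2.1,interpolation=cv2.INTER_CUBIC))
```

```text
(no output)
```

View pics/sc_v.png

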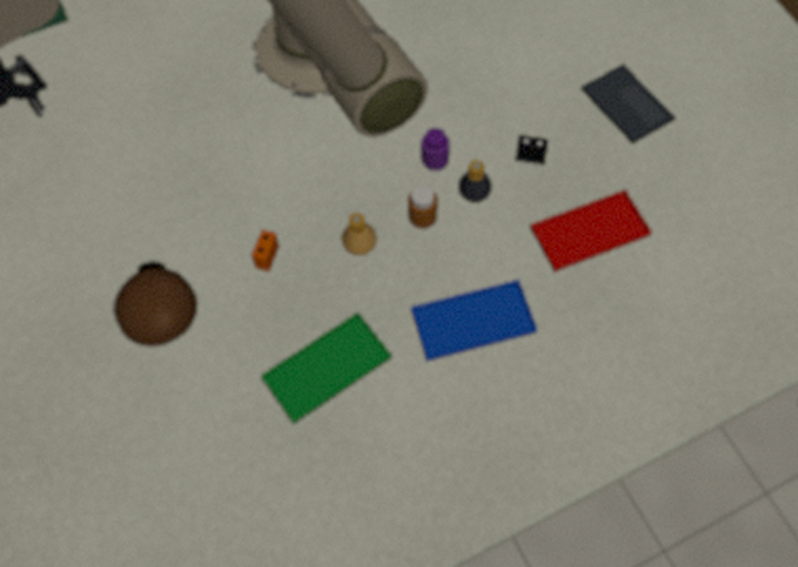

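View pics/si_v.png

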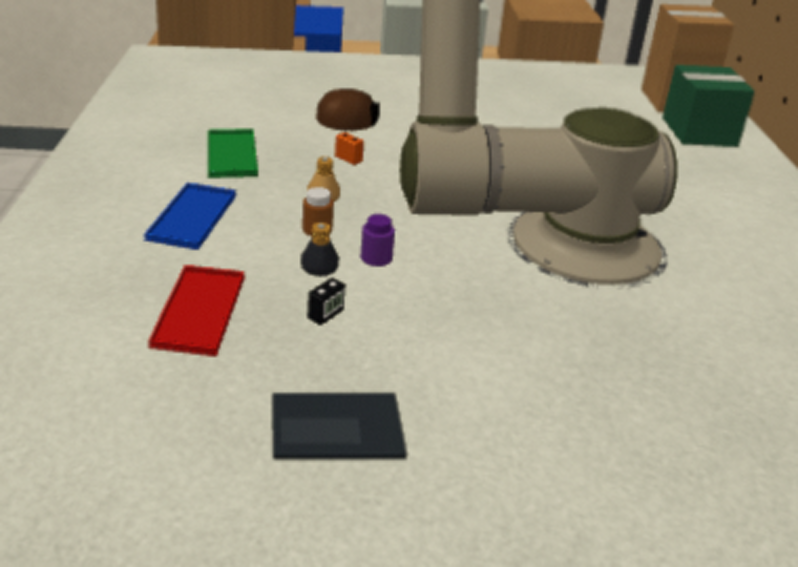

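The scene shows, from right to left (camera), black thermometer, grey emitter, amber jar (251,179), purple look-alike (257,151), cream emitter (221,193), orange thermometer (176,198). The hide is at (124,224), the slate at (349,130), and the green, blue and red trays run along the front. Now I'll measure the geometry.

```bash
cat > fit.py <<'E'
from h import *
from scipy.optimize import least_squares
s=observe()
def col(n):
    im=cv2.imread(f'pics/{n}0.png'); return cv2.cvtColor(im,cv2.COLOR_BGR2HSV),np.load(f'{n}0.npy')
H={n:col(n) for n in ['scene','side']}
C={}
for n,(hsv,d) in H.items():
    P=np.full((384,512,3),9.); m=d>0; v,u=np.nonzero(m); P[v,u]=world(n,s,np.c_[u,v],d[v,u]); C[n]=P
for name,lo,hi in [('green',50,80),('blue',105,125),('red',0,4)]:
    for n,(hsv,d) in H.items():
        m=(hsv[...,0]>=lo)&(hsv[...,0]<=hi)&(hsv[...,1]>150)&(hsv[...,2]>80)
        P=C[n][m]; P=P[(P[:,0]>.45)&(P[:,0]<.8)&(abs(P[:,1])<.4)]
        r=cv2.minAreaRect(P[:,:2].astype(np.float32)*1000)
        print(name,n,len(P),'c',np.round(r[0],1),'size',np.round(r[1],1),'ang',round(r[2],1),'mean',P.mean(0).round(3))
A={'orange':(.385,-.25),'black':(.405,.225),'cream':(.42,-.09),'grey':(.415,.12),'amber':(.43,.01),'purple':(.335,.085)}
for k,c in A.items():
    for n in ['scene','side']:
        P=C[n].reshape(-1,3); P=P[(np.hypot(P[:,0]-c[0],P[:,1]-c[1])<.06)&(P[:,2]>.02)&(P[:,2]<.09)]
        top=P[P[:,2]>(.04 if k in('orange','black') else .056)]
        r=cv2.minAreaRect(top[:,:2].astype(np.float32)*1000)
        print(k,n,len(P),'zmax',np.percentile(P[:,2],98).round(3),'top c',np.round(r[0],1),np.round(r[1],1),round(r[2],1),'mean',top.mean(0).round(4),len(top))
E
python3 fit.py
```

```text
green scene 1367 c [ 603.5 -245.6] size [ 93.2 173.1] ang 9.4 mean [ 0.601 -0.247  0.005]
green side 414 c [ 602.4 -244.5] size [ 82.7 187.7] ang 9.5 mean [ 0.604 -0.249  0.004]
blue scene 1275 c [636.6  -9.5] size [175.6  94.8] ang 79.5 mean [ 0.634 -0.009  0.005]
blue side 739 c [634.4  -7.8] size [188.1  92.3] ang 79.1 mean [ 0.637 -0.005  0.005]
red scene 1072 c [580.2 240.8] size [180.9  92.9] ang 85.6 mean [0.578 0.242 0.006]
red side 1277 c [578.7 245.3] size [183.6  91.5] ang 85.9 mean [0.58  0.247 0.005]
orange scene 156 zmax 0.053 top c [ 382.1 -253.5] [26.6 51.8] 44.0 mean [ 0.3832 -0.2536  0.047 ] 110
orange side 107 zmax 0.048 top c [ 385.1 -250. ] [29.4 56.1] 47.3 mean [ 0.3841 -0.2474  0.0446] 52
black scene 145 zmax 0.053 top c [404.2 228.7] [51.7 29. ] 51.0 mean [0.4054 0.2281 0.0463] 96
black side 212 zmax 0.047 top c [404.4 232.6] [53.2 26.8] 55.0 mean [0.4043 0.2343 0.0445] 113
cream scene 203 zmax 0.075 top c [ 423.3 -108.1] [26.6 24.3] 8.3 mean [ 0.425  -0.1084  0.0682] 64
cream side 146 zmax 0.072 top c [ 422.3 -103.4] [23.  24.6] 69.1 mean [ 0.4229 -0.0995  0.0655] 43
grey scene 187 zmax 0.074 top c [418.8 111.2] [24.8 30.8] 61.8 mean [0.4207 0.1097 0.0682] 59
grey side 231 zmax 0.071 top c [418.6 114.9] [25.9 26.9] 17.7 mean [0.4186 0.1171 0.0663] 60
amber scene 214 zmax 0.076 top c [428.5   6. ] [40.2 40.5] 82.4 mean [0.4309 0.0051 0.0679] 109
amber side 228 zmax 0.071 top c [428.8   8.2] [33.4 42.6] 3.3 mean [0.428  0.0144 0.0658] 84
purple scene 211 zmax 0.08 top c [320.1  68.3] [77.3 45.7] 30.8 mean [0.3331 0.0754 0.0682] 115
purple side 281 zmax 0.083 top c [314.2  78. ] [73.5 35.6] 14.1 mean [0.3277 0.0844 0.0685] 101
```

>>> move_arm:
  jaw: [8.5, 8.5, 8.5, 8.5, 8.5, 8.5, 8.5, 8.5, 8.5, 8.5, 8.5, 8.5]
  dp:
    - [0, 0, 0]
    - [0, 0, 0]
    - [0, 0, 0]
    - [1.4, -2.9, -0.5]
    - [1.4, -2.9, -0.5]
    - [1.4, -2.9, -0.5]
    - [1.4, -2.9, -0.5]
    - [1.4, -2.9, -0.5]
    - [1.4, -2.9, -0.5]
    - [1.4, -2.9, -0.5]
    - [1.4, -2.9, -0.5]
    - [1.4, -2.9, -0.5]
  turn:
    - [0, 0, 0.099]
    - [0, 0, 0.098]
    - [0, 0, 0.098]
    - [0, 0, 0]
    - [0, 0, 0]
    - [0, 0, 0]
    - [0, 0, 0]
    - [0, 0, 0]
    - [0, 0, 0]
    - [0, 0, 0]
    - [0, 0, 0]
    - [0, 0, 0]
  force: 40

```text
time_s: 1.85
position: [0.2862, -0.2638, 0.2767]
tool_rot: [[1.0, -0.001, 0.0], [-0.001, -1.0, -0.0], [0.0, 0.0, -1.0]]
ft_force: [0.3, 0.8, -0.2]
grip_width: 0.085
gripper_force: 0.0
```

>>> move_arm:
  jaw: [8.5, 8.5, 8.5, 8.5, 8.5, 8.5, 8.5, 8.5, 8.5, 8.5, 8.5]
  dp:
    - [1.4, -2.9, -0.5]
    - [1.4, -2.9, -0.5]
    - [1.4, -2.9, -0.5]
    - [1.4, -2.9, -0.5]
    - [1.4, -2.9, -0.5]
    - [1.4, -2.9, -0.5]
    - [1.4, -2.9, -0.5]
    - [1.4, -2.9, -0.5]
    - [1.4, -2.9, -0.5]
    - [0, 0, 0]
    - [0, 0, 0]
  turn:
    - [0, 0, 0]
    - [0, 0, 0]
    - [0, 0, 0]
    - [0, 0, 0]
    - [0, 0, 0]
    - [0, 0, 0]
    - [0, 0, 0]
    - [0, 0, 0]
    - [0, 0, 0]
    - [0, 0, 0]
    - [0, 0, 0]

```text
time_s: 2.77
position: [0.4121, -0.0032, 0.3214]
tool_rot: [[1.0, 0.003, 0.0], [0.003, -1.0, -0.0], [0.0, 0.0, -1.0]]
ft_force: [-0.4, -0.7, 0.5]
grip_width: 0.0851
gripper_force: 0.0
```

```bash
cat > wfit.py <<'E'
from h import *
import sys
tag=sys.argv[1]
s,im,d=look('wrist'); save('w_'+tag,im); np.save('w_%s.npy'%tag,d)
print(np.round(s['position'],4))
P=np.full((384,512,3),9.); v,u=np.nonzero(d>0); P[v,u]=world('wrist',s,np.c_[u,v],d[v,u])
Q=P.reshape(-1,3)
print('table z',np.median(Q[(abs(Q[:,2])<.02)][:,2]).round(4))
A={'orange':(.384,-.252),'black':(.404,.23),'cream':(.423,-.105),'grey':(.419,.113),'amber':(.429,.008),'purple':(.335,.08)}
for k,c in A.items():
    R=Q[(np.hypot(Q[:,0]-c[0],Q[:,1]-c[1])<.045)&(Q[:,2]>.01)&(Q[:,2]<.09)]
    if len(R)<30: continue
    zt=np.percentile(R[:,2],90); top=R[R[:,2]>zt-.008]
    r=cv2.minAreaRect(top[:,:2].astype(np.float32)*1000)
    print(k,'z',zt.round(3),'c',np.round(r[0],1),np.round(r[1],1),round(r[2],1),'mean',top[:,:2].mean(0).round(4),len(top))
hsv=cv2.cvtColor(im[:,:,::-1].copy(),cv2.COLOR_BGR2HSV)
for name,lo,hi in [('green',50,80),('blue',105,125),('red',0,4)]:
    m=(hsv[...,0]>=lo)&(hsv[...,0]<=hi)&(hsv[...,1]>150)&(hsv[...,2]>60)
    R=P[m]; R=R[(R[:,0]>.48)&(R[:,0]<.8)&(abs(R[:,1])<.4)]
    if len(R)<200: continue
    r=cv2.minAreaRect(R[:,:2].astype(np.float32)*1000)
    print(name,len(R),'c',np.round(r[0],1),np.round(r[1],1),round(r[2],1))
E
python3 wfit.py a
```

```text
[ 0.4121 -0.0032  0.3214]
table z -0.0007
orange z 0.046 c [ 380.8 -252.3] [26.7 52.3] 46.8 mean [ 0.382  -0.2509] 798
black z 0.046 c [402.7 230.2] [53.6 27.1] 51.5 mean [0.4031 0.2284] 847
cream z 0.07 c [ 421.7 -106.6] [27.1 25.6] 76.8 mean [ 0.4217 -0.1059] 415
grey z 0.07 c [416.6 111.4] [25.6 26.6] 75.8 mean [0.4174 0.1108] 409
amber z 0.07 c [426.5   8.1] [35.9 36.4] 17.8 mean [0.427 0.008] 753
purple z 0.07 c [331.9  80.1] [35.8 35.8] 63.2 mean [0.3329 0.0798] 636
green 4483 c [ 582.  -243.1] [ 52.2 170.4] 9.1
blue 813 c [589.5 -39.6] [98.7 21.6] 82.6
red 7260 c [565.4 242.9] [180.1  68.6] 86.7
```

View pics/w_a.png

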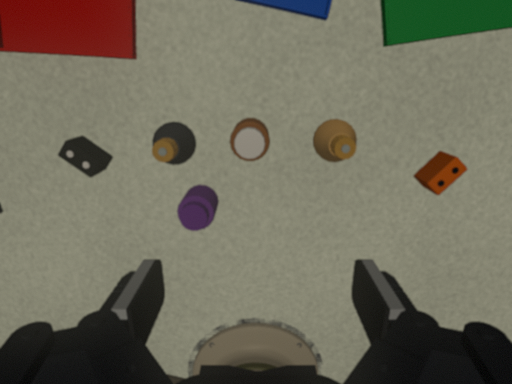

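The wrist view matches: amber jar cap at (250,140), purple look-alike at (197,207), grey emitter (172,143), cream emitter (337,140), black thermometer (85,155), orange thermometer (440,172). Fitted sizes and heights agree with those given. Amber jar first.

>>> move_arm:
  jaw: [8.5, 8.5, 8.5, 8.5, 8.5, 8.5, 8.5, 8.5, 8.5, 8.5, 8.5, 8.5]
  dp:
    - [1.5, -1.1, 2.0]
    - [0, 0, 3.5]
    - [0, 0, 3.5]
    - [0, 0, 3.5]
    - [0, 0, 3.5]
    - [0, 0, 3.5]
    - [0, 0, 3.0]
    - [0, 0, 2.5]
    - [0, 0, 2.0]
    - [0, 0, 1.6]
    - [0, 0, 1.0]
    - [0, 0, 0.5]
  turn:
    - [0, 0, 0]
    - [0, 0, 0]
    - [0, 0, 0]
    - [0, 0, 0]
    - [0, 0, 0]
    - [0, 0, 0]
    - [0, 0, 0]
    - [0, 0, 0]
    - [0, 0, 0]
    - [0, 0, 0]
    - [0, 0, 0]
    - [0, 0, 0]

```text
time_s: 3.82
position: [0.4261, 0.0055, 0.0192]
tool_rot: [[1.0, -0.002, -0.002], [-0.002, -1.0, 0.0], [-0.002, -0.0, -1.0]]
ft_force: [-0.8, 0.3, 0.1]
grip_width: 0.085
gripper_force: 0.0
```

>>> move_arm:
  jaw: [4.0, 4.0, 4.0, 4.0, 4.0, 4.0]
  dp:
    - [0, 0, 0]
    - [0, 0, 0]
    - [0, 0, 0]
    - [0, 0, 0]
    - [0, 0, 0]
    - [0, 0, 0]
  turn:
    - [0, 0, 0]
    - [0, 0, 0]
    - [0, 0, 0]
    - [0, 0, 0]
    - [0, 0, 0]
    - [0, 0, 0]
  force: 40

```text
time_s: 4.32
position: [0.4273, 0.0063, 0.0212]
tool_rot: [[1.0, -0.0, 0.002], [-0.0, -1.0, -0.001], [0.002, 0.001, -1.0]]
ft_force: [-1.7, -3.5, 6.4]
grip_width: 0.0491
gripper_force: 41.6
```

>>> move_arm:
  jaw: [4.0, 4.0, 4.0, 4.0, 4.0, 4.0, 4.0, 4.0, 4.0, 4.0, 4.0, 4.0]
  dp:
    - [0, 0, -1.5]
    - [0, 0, -3]
    - [0, 0, -3.5]
    - [0, 0, -3.5]
    - [1.2, 1.7, -0.5]
    - [2.2, 3.1, 0]
    - [2.2, 3.1, 0]
    - [2.2, 3.1, 0]
    - [2.2, 3.1, 0]
    - [2.2, 3.2, 0]
    - [2.2, 3.2, 0]
    - [2.0, 3.0, 0]
  turn:
    - [0, 0, 0]
    - [0, 0, 0]
    - [0, 0, 0]
    - [0, 0, 0]
    - [0, 0, 0]
    - [0, 0, 0]
    - [0, 0, 0]
    - [0, 0, 0]
    - [0, 0, 0]
    - [0, 0, 0]
    - [0, 0, 0]
    - [0, 0, 0]

```text
time_s: 5.32
position: [0.5916, -0.2301, 0.1406]
tool_rot: [[1.0, -0.0, 0.0], [-0.0, -1.0, -0.0], [0.0, 0.0, -1.0]]
ft_force: [0.7, -0.2, -0.8]
grip_width: 0.0491
gripper_force: 41.9
```

>>> move_arm:
  jaw: [4.0, 4.0, 4.0, 4.0, 4.0, 4.0]
  dp:
    - [1.0, 1.7, 0]
    - [0, 0, 2.5]
    - [0, 0, 3.0]
    - [0, 0, 2.0]
    - [0, 0, 0]
    - [0, 0, 0]
  turn:
    - [0, 0, 0]
    - [0, 0, 0]
    - [0, 0, 0]
    - [0, 0, 0]
    - [0, 0, 0]
    - [0, 0, 0]

```text
time_s: 5.82
position: [0.6006, -0.2452, 0.0652]
tool_rot: [[1.0, -0.0, -0.001], [-0.0, -1.0, 0.001], [-0.001, -0.001, -1.0]]
ft_force: [0.8, -0.8, -1.5]
grip_width: 0.0491
gripper_force: 41.9
```

>>> move_arm:
  jaw: [4.0, 4.0, 4.0, 4.0, 4.0, 6.5, 6.5, 6.5, 6.5, 6.5]
  dp:
    - [0, 0, 1.8]
    - [0, 0, 1.2]
    - [0, 0, 0.6]
    - [0, 0, 0.3]
    - [0, 0, 0]
    - [0, 0, 0]
    - [0, 0, 0]
    - [0, 0, 0]
    - [0, 0, 0]
    - [0, 0, 0]
  turn:
    - [0, 0, 0]
    - [0, 0, 0]
    - [0, 0, 0]
    - [0, 0, 0]
    - [0, 0, 0]
    - [0, 0, 0]
    - [0, 0, 0]
    - [0, 0, 0]
    - [0, 0, 0]
    - [0, 0, 0]

```text
time_s: 6.65
position: [0.601, -0.2454, 0.0267]
tool_rot: [[1.0, -0.0, 0.001], [-0.0, -1.0, -0.0], [0.001, 0.0, -1.0]]
ft_force: [-0.0, 0.7, 0.5]
grip_width: 0.0648
gripper_force: 0.0
```

>>> move_arm:
  jaw: [6.5, 6.5, 6.5, 6.5, 6.5, 6.5, 6.5, 6.5, 6.5, 6.5, 6.5, 6.5]
  dp:
    - [0, 0, -1.5]
    - [0, 0, -3.3]
    - [0, 0, -3.5]
    - [0, 0, -3]
    - [-1.6, -1.2, 0]
    - [-2.7, -2.1, 0]
    - [-2.8, -2.2, 0]
    - [-2.8, -2.2, 0]
    - [-2.8, -2.2, 0]
    - [-2.7, -2.1, 0]
    - [-1.8, -1.3, 0]
    - [-0.7, -0.6, 0]
  turn:
    - [0, 0, 0]
    - [0, 0, 0]
    - [0, 0, 0]
    - [0, 0, 0]
    - [0, 0, 0]
    - [0, 0, 0]
    - [0, 0, 0]
    - [0, 0, 0]
    - [0, 0, 0]
    - [0, 0, 0]
    - [0, 0, 0]
    - [0, 0, 0]

```text
time_s: 7.65
position: [0.4196, -0.1045, 0.1396]
tool_rot: [[1.0, 0.001, -0.001], [0.001, -1.0, 0.0], [-0.001, -0.0, -1.0]]
ft_force: [0.4, 0.4, -1.0]
grip_width: 0.0648
gripper_force: 0.0
```

```bash
python3 wfit.py b
```

```text
[ 0.4196 -0.1045  0.1396]
table z -0.0008
orange z 0.046 c [ 380.9 -252.1] [27.3 51.9] 48.3 mean [ 0.3827 -0.2504] 2064
cream z 0.07 c [ 421.7 -106.2] [26.6 26.6] 75.3 mean [ 0.4226 -0.1063] 1228
grey z 0.039 c [413.7  98.7] [17.8 42.2] 76.1 mean [0.4162 0.096 ] 702
purple z 0.069 c [331.5  79.4] [36.5 36.7] 41.9 mean [0.3336 0.0773] 1600
green 2096 c [ 560.5 -222. ] [ 18.3 121. ] 8.8
```

View pics/w_b.png

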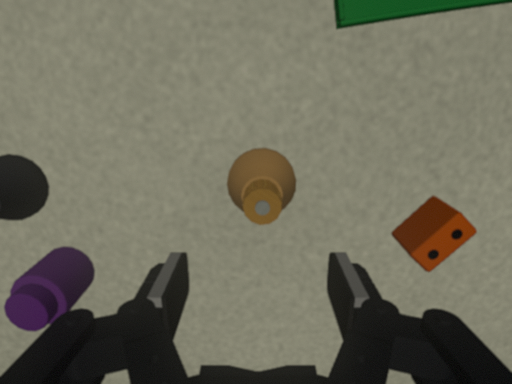

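The cream emitter stands at (262,185), cap at (262,208), centred between the fingers. Descending on the cap.

>>> move_arm:
  jaw: [6.5, 6.5, 6.5, 6.5, 6.5, 2.0, 2.0, 2.0, 2.0, 2.0, 2.0, 2.0]
  dp:
    - [0.2, 0.15, 2.0]
    - [0, 0, 3.0]
    - [0, 0, 2.5]
    - [0, 0, 1.5]
    - [0, 0, 0.6]
    - [0, 0, 0]
    - [0, 0, 0]
    - [0, 0, 0]
    - [0, 0, 0]
    - [0, 0, 0]
    - [0, 0, 0]
    - [0, 0, 0]
  turn:
    - [0, 0, 0]
    - [0, 0, 0]
    - [0, 0, 0]
    - [0, 0, 0]
    - [0, 0, 0]
    - [0, 0, 0]
    - [0, 0, 0]
    - [0, 0, 0]
    - [0, 0, 0]
    - [0, 0, 0]
    - [0, 0, 0]
    - [0, 0, 0]

```text
time_s: 8.7
position: [0.4248, -0.1083, 0.0446]
tool_rot: [[1.0, -0.0, 0.003], [-0.0, -1.0, -0.002], [0.003, 0.002, -1.0]]
ft_force: [-0.1, -0.3, 7.0]
grip_width: 0.0266
gripper_force: 39.4
```

>>> move_arm:
  jaw: [2, 2, 2, 2, 2, 2, 2, 2, 2, 2, 2, 2]
  dp:
    - [0, 0, -1.5]
    - [0, 0, -3]
    - [0, 0, -3.5]
    - [0.5, -1.2, -2]
    - [1.0, -2.4, 0]
    - [1.4, -3.4, 0]
    - [1.4, -3.5, 0]
    - [1.4, -3.5, 0]
    - [1.4, -3.5, 0]
    - [1.4, -3.5, 0]
    - [1.4, -3.5, 0]
    - [1.4, -3.5, 0]
  turn:
    - [0, 0, 0]
    - [0, 0, 0]
    - [0, 0, 0]
    - [0, 0, 0]
    - [0, 0, 0]
    - [0, 0, 0]
    - [0, 0, 0]
    - [0, 0, 0]
    - [0, 0, 0]
    - [0, 0, 0]
    - [0, 0, 0]
    - [0, 0, 0]

```text
time_s: 9.7
position: [0.5373, 0.1742, 0.1442]
tool_rot: [[1.0, 0.0, 0.001], [0.0, -1.0, 0.0], [0.001, -0.0, -1.0]]
ft_force: [1.1, 0.4, -1.6]
grip_width: 0.0262
gripper_force: 39.5
```

>>> move_arm:
  jaw: [2, 2, 2, 2, 2, 2, 2, 2]
  dp:
    - [1.4, -3.5, 0]
    - [1.4, -3.4, 0]
    - [1.1, -2.6, 0]
    - [0.5, -1.2, 1]
    - [0, 0, 2.0]
    - [0, 0, 2.0]
    - [0, 0, 1.0]
    - [0, 0, 0]
  turn:
    - [0, 0, 0]
    - [0, 0, 0]
    - [0, 0, 0]
    - [0, 0, 0]
    - [0, 0, 0]
    - [0, 0, 0]
    - [0, 0, 0]
    - [0, 0, 0]

```text
time_s: 10.37
position: [0.5799, 0.2788, 0.0814]
tool_rot: [[1.0, -0.0, -0.004], [-0.0, -1.0, -0.001], [-0.004, 0.001, -1.0]]
ft_force: [0.2, -0.6, 0.0]
grip_width: 0.0262
gripper_force: 39.5
```

>>> move_arm:
  jaw: [2, 2, 2, 2, 2, 5, 5, 5, 5, 5]
  dp:
    - [0.1, -0.5, 1.3]
    - [0, 0, 1.0]
    - [0, 0, 0.6]
    - [0, 0, 0.3]
    - [0, 0, 0]
    - [0, 0, 0]
    - [0, 0, 0]
    - [0, 0, 0]
    - [0, 0, 0]
    - [0, 0, 0]
  turn:
    - [0, 0, 0]
    - [0, 0, 0]
    - [0, 0, 0]
    - [0, 0, 0]
    - [0, 0, 0]
    - [0, 0, 0]
    - [0, 0, 0]
    - [0, 0, 0]
    - [0, 0, 0]
    - [0, 0, 0]

```text
time_s: 11.2
position: [0.5821, 0.2842, 0.0517]
tool_rot: [[1.0, -0.0, 0.001], [-0.0, -1.0, 0.0], [0.001, -0.0, -1.0]]
ft_force: [0.1, 0.1, -0.2]
grip_width: 0.0504
gripper_force: 0.0
```

>>> move_arm:
  jaw: [6, 6, 6, 6, 6, 6, 6, 6, 6, 6, 6, 6]
  dp:
    - [0, 0, -1.5]
    - [0, 0, -3.3]
    - [0, 0, -3.5]
    - [-1.2, 1.2, -0.5]
    - [-2.3, 2.4, 0]
    - [-2.7, 2.8, 0]
    - [-2.7, 2.9, 0]
    - [-2.7, 2.9, 0]
    - [-2.5, 2.7, 0]
    - [-1.7, 1.7, 0]
    - [-0.7, 0.7, 0]
    - [0, 0, 0]
  turn:
    - [0, 0, 0]
    - [0, 0, 0]
    - [0, 0, 0]
    - [0, 0, 0]
    - [0, 0, 0]
    - [0, 0, 0]
    - [0, 0, 0]
    - [0, 0, 0]
    - [0, 0, 0]
    - [0, 0, 0]
    - [0, 0, 0]
    - [0, 0, 0]

```text
time_s: 12.2
position: [0.4162, 0.1104, 0.1398]
tool_rot: [[1.0, -0.002, 0.0], [-0.002, -1.0, -0.0], [0.0, 0.0, -1.0]]
ft_force: [0.5, 1.0, 1.2]
grip_width: 0.06
gripper_force: 0.0
```

```bash
python3 wfit.py c
```

```text
[0.4162 0.1104 0.1398]
table z -0.0008
black z 0.046 c [402.7 230.2] [52.3 26.7] 52.8 mean [0.404 0.229] 2260
grey z 0.069 c [417.2 112.2] [26.5 27.2] 81.1 mean [0.4182 0.1121] 1219
purple z 0.069 c [331.7  80.1] [36.3 36. ] 42.9 mean [0.3338 0.0806] 1662
red 7246 c [545.4 234.3] [158.5  32.7] 87.3
```

>>> move_arm:
  jaw: [6.0, 6.0, 6.0, 6.0, 6.0, 2.0, 2.0, 2.0, 2.0, 2.0, 2.0, 2.0]
  dp:
    - [0.1, -0.15, 2.0]
    - [0, 0, 3.0]
    - [0, 0, 2.5]
    - [0, 0, 1.5]
    - [0, 0, 0.6]
    - [0, 0, 0]
    - [0, 0, 0]
    - [0, 0, 0]
    - [0, 0, 0]
    - [0, 0, 0]
    - [0, 0, 0]
    - [0, 0, 0]
  turn:
    - [0, 0, 0]
    - [0, 0, 0]
    - [0, 0, 0]
    - [0, 0, 0]
    - [0, 0, 0]
    - [0, 0, 0]
    - [0, 0, 0]
    - [0, 0, 0]
    - [0, 0, 0]
    - [0, 0, 0]
    - [0, 0, 0]
    - [0, 0, 0]

```text
time_s: 13.25
position: [0.4189, 0.1129, 0.0443]
tool_rot: [[1.0, -0.0, 0.003], [-0.0, -1.0, 0.0], [0.003, -0.0, -1.0]]
ft_force: [1.5, 2.4, 7.2]
grip_width: 0.028
gripper_force: 38.1
```

>>> move_arm:
  jaw: [2, 2, 2, 2, 2, 2, 2, 2, 2, 2, 2, 2]
  dp:
    - [0, 0, -1.5]
    - [0, 0, -3]
    - [0, 0, -3.5]
    - [1.2, 0, -2]
    - [2.5, -1.2, 0]
    - [3.0, -1.8, 0]
    - [3.0, -2.0, 0]
    - [3.0, -2.0, 0]
    - [2.0, -1.2, 0]
    - [1.0, -0.6, 1]
    - [0, 0, 2]
    - [0, 0, 2]
  turn:
    - [0, 0, 0]
    - [0, 0, 0]
    - [0, 0, 0]
    - [0, 0, 0]
    - [0, 0, 0]
    - [0, 0, 0]
    - [0, 0, 0]
    - [0, 0, 0]
    - [0, 0, 0]
    - [0, 0, 0]
    - [0, 0, 0]
    - [0, 0, 0]

```text
time_s: 14.25
position: [0.5754, 0.201, 0.0928]
tool_rot: [[1.0, 0.0, 0.001], [0.0, -1.0, -0.0], [0.001, 0.0, -1.0]]
ft_force: [-0.6, -0.5, -1.6]
grip_width: 0.0275
gripper_force: 36.2
```

>>> move_arm:
  jaw: [2, 2, 2, 2, 2, 2, 5, 5, 5, 5, 5]
  dp:
    - [0, 0, 1.6]
    - [0, 0, 1.4]
    - [0, 0, 0.7]
    - [0, 0, 0.4]
    - [0, 0, 0.2]
    - [0, 0, 0]
    - [0, 0, 0]
    - [0, 0, 0]
    - [0, 0, 0]
    - [0, 0, 0]
    - [0, 0, 0]
  turn:
    - [0, 0, 0]
    - [0, 0, 0]
    - [0, 0, 0]
    - [0, 0, 0]
    - [0, 0, 0]
    - [0, 0, 0]
    - [0, 0, 0]
    - [0, 0, 0]
    - [0, 0, 0]
    - [0, 0, 0]
    - [0, 0, 0]

```text
time_s: 15.17
position: [0.5751, 0.2007, 0.0506]
tool_rot: [[1.0, -0.0, 0.001], [-0.0, -1.0, 0.0], [0.001, -0.0, -1.0]]
ft_force: [0.5, 1.1, 0.2]
grip_width: 0.0498
gripper_force: 0.0
```

>>> move_arm:
  jaw: [6, 6, 6, 6, 6, 6, 6, 6, 6, 6, 6, 6]
  dp:
    - [0, 0, -1.5]
    - [0, 0, -3.3]
    - [0, 0, -3.5]
    - [-1.2, -0.2, -0.7]
    - [-2.8, -0.5, 0]
    - [-3.6, -0.6, 0]
    - [-3.7, -0.6, 0]
    - [-3.4, -0.6, 0]
    - [-2.0, -0.4, 0]
    - [-0.5, 0, 0]
    - [0, 0, 0]
    - [0, 0, 0]
  turn:
    - [0, 0, 0]
    - [0, 0, 0]
    - [0, 0, 0]
    - [0, 0, 0]
    - [0, 0, 0]
    - [0, 0, 0]
    - [0, 0, 0]
    - [0, 0, 0]
    - [0, 0, 0]
    - [0, 0, -0.115]
    - [0, 0, -0.115]
    - [0, 0, -0.115]

```text
time_s: 16.17
position: [0.4022, 0.2299, 0.1406]
tool_rot: [[0.939, 0.344, 0.001], [0.344, -0.939, 0.0], [0.001, 0.0, -1.0]]
ft_force: [-0.2, -0.0, 0.2]
grip_width: 0.06
gripper_force: 0.0
```

>>> move_arm:
  jaw: [6, 6, 6, 6, 6, 6]
  dp:
    - [0, 0, 0]
    - [0, 0, 0]
    - [0, 0, 0]
    - [0, 0, 0]
    - [0, 0, 0]
    - [0, 0, 0]
  turn:
    - [0, 0, -0.115]
    - [0, 0, -0.115]
    - [0, 0, -0.115]
    - [0, 0, -0.115]
    - [0, 0, -0.111]
    - [0, 0, 0]

```text
time_s: 16.67
position: [0.4027, 0.2297, 0.1403]
tool_rot: [[0.606, 0.795, 0.0], [0.795, -0.606, 0.0], [0.0, 0.0, -1.0]]
ft_force: [-0.0, -0.1, -0.7]
grip_width: 0.06
gripper_force: 0.0
```

```bash
python3 wfit.py d
```

```text
[0.4027 0.2297 0.1403]
table z -0.0007
black z 0.046 c [402.1 231.4] [51.7 26.6] 52.9 mean [0.4031 0.2326] 2282
purple z 0.054 c [338.6  90. ] [27.9 48.7] 49.7 mean [0.3409 0.0936] 909
red 10857 c [576.1 229.3] [150.4  92.9] 85.9
```

View pics/w_d.png

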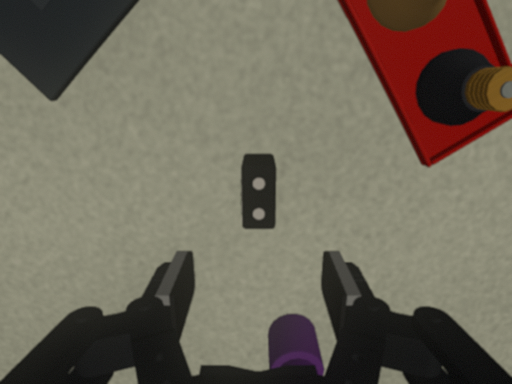

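The black thermometer at (258,190) is lined up with the fingers. In the red tray, the grey emitter at (460,90) and the cream one (405,5) stand upright.

>>> move_arm:
  jaw: [6.0, 6.0, 6.0, 6.0, 6.0, 6.0, 1.5, 1.5, 1.5, 1.5, 1.5, 1.5]
  dp:
    - [0.1, -0.1, 2.5]
    - [0, 0, 3.5]
    - [0, 0, 3.0]
    - [0, 0, 2.0]
    - [0, 0, 1.2]
    - [0, 0, 0.5]
    - [0, 0, 0]
    - [0, 0, 0]
    - [0, 0, 0]
    - [0, 0, 0]
    - [0, 0, 0]
    - [0, 0, 0]
  turn:
    - [0, 0, 0]
    - [0, 0, 0]
    - [0, 0, 0]
    - [0, 0, 0]
    - [0, 0, 0]
    - [0, 0, 0]
    - [0, 0, 0]
    - [0, 0, 0]
    - [0, 0, 0]
    - [0, 0, 0]
    - [0, 0, 0]
    - [0, 0, 0]

```text
time_s: 17.72
position: [0.4033, 0.2313, 0.0143]
tool_rot: [[0.609, 0.793, 0.002], [0.793, -0.609, 0.001], [0.002, 0.001, -1.0]]
ft_force: [-0.5, -0.4, 7.3]
grip_width: 0.0257
gripper_force: 40.3
```

>>> move_arm:
  jaw: [1.5, 1.5, 1.5, 1.5, 1.5, 1.5, 1.5, 1.5, 1.5, 1.5, 1.5, 1.5]
  dp:
    - [0, 0, -1.5]
    - [0, 0, -3]
    - [0, 0, -3.5]
    - [0, 1.2, -2.5]
    - [-0.1, 2.5, 0]
    - [-0.1, 3.5, 0]
    - [-0.2, 4.0, 0]
    - [-0.2, 4.0, 0]
    - [-0.2, 4.0, 0]
    - [-0.1, 4.0, 0]
    - [-0.1, 3.5, 0]
    - [0, 2.7, 0]
  turn:
    - [0, 0, 0]
    - [0, 0, 0]
    - [0, 0, 0]
    - [0, 0, 0]
    - [0, 0, 0]
    - [0, 0, 0]
    - [0, 0, 0]
    - [0, 0, 0]
    - [0, 0, 0]
    - [0, 0, 0]
    - [0, 0, 0]
    - [0, 0, 0]

```text
time_s: 18.72
position: [0.6315, 0.0417, 0.1184]
tool_rot: [[0.611, 0.792, 0.001], [0.792, -0.611, -0.0], [0.0, 0.001, -1.0]]
ft_force: [0.3, 0.4, -0.9]
grip_width: 0.0254
gripper_force: 39.6
```

>>> move_arm:
  jaw: [1.5, 1.5, 1.5, 1.5, 1.5, 1.5]
  dp:
    - [0, 1.5, 0]
    - [0, 0, 2.5]
    - [0, 0, 3]
    - [0, 0, 1.5]
    - [0, 0, 0]
    - [0, 0, 0]
  turn:
    - [0, 0, 0]
    - [0, 0, 0]
    - [0, 0, 0]
    - [0, 0, 0]
    - [0, 0, 0]
    - [0, 0, 0]

```text
time_s: 19.22
position: [0.6416, 0.035, 0.0483]
tool_rot: [[0.609, 0.793, -0.001], [0.793, -0.609, 0.0], [-0.001, -0.001, -1.0]]
ft_force: [0.4, -0.5, -0.3]
grip_width: 0.0253
gripper_force: 39.5
```

>>> move_arm:
  jaw: [1.5, 1.5, 1.5, 1.5, 1.5, 4.5, 4.5, 4.5, 4.5, 4.5]
  dp:
    - [0, 0, 1.3]
    - [0, 0, 0.9]
    - [0, 0, 0.5]
    - [0, 0, 0.2]
    - [0, 0, 0]
    - [0, 0, 0]
    - [0, 0, 0]
    - [0, 0, 0]
    - [0, 0, 0]
    - [0, 0, 0]
  turn:
    - [0, 0, 0]
    - [0, 0, 0]
    - [0, 0, 0]
    - [0, 0, 0]
    - [0, 0, 0]
    - [0, 0, 0]
    - [0, 0, 0]
    - [0, 0, 0]
    - [0, 0, 0]
    - [0, 0, 0]

```text
time_s: 20.05
position: [0.6418, 0.0349, 0.0196]
tool_rot: [[0.609, 0.793, 0.0], [0.793, -0.609, -0.0], [0.0, 0.0, -1.0]]
ft_force: [-0.3, 0.7, -0.1]
grip_width: 0.0454
gripper_force: 0.0
```

>>> move_arm:
  jaw: [6, 6, 6, 6, 6, 6, 6, 6, 6, 6, 6, 6]
  dp:
    - [0, 0, -1.5]
    - [0, 0, -3.3]
    - [0, 0, -3.5]
    - [-1.2, -0.1, -3.2]
    - [-2.6, -0.2, -0.5]
    - [-3.6, -0.3, 0]
    - [-3.9, -0.3, 0]
    - [-3.9, -0.3, 0]
    - [-4.0, -0.4, 0]
    - [-4.0, -0.4, 0]
    - [-4.0, -0.4, 0]
    - [-4.0, -0.3, 0]
  turn:
    - [0, 0, 0]
    - [0, 0, 0]
    - [0, 0, 0]
    - [0, 0, 0]
    - [0, 0, 0]
    - [0, 0, 0]
    - [0, 0, 0]
    - [0, 0, 0]
    - [0, 0, 0]
    - [0, 0, 0]
    - [0, 0, 0]
    - [0, 0, 0]

```text
time_s: 21.05
position: [0.4287, -0.1969, 0.1396]
tool_rot: [[0.609, 0.793, 0.0], [0.793, -0.609, -0.0], [0.0, 0.001, -1.0]]
ft_force: [0.9, -0.4, 0.9]
grip_width: 0.0601
gripper_force: 0.0
```

>>> move_arm:
  jaw: [6, 6, 6, 6, 6, 6, 6, 6, 6, 6, 6, 6]
  dp:
    - [-3.7, -0.3, 0]
    - [-2.6, -0.2, 0]
    - [-1.1, 0, 0]
    - [0, 0, 0]
    - [0, 0, 0]
    - [0, 0, 0]
    - [0, 0, 0]
    - [0, 0, 0]
    - [0, 0, 0]
    - [0, 0, 0]
    - [0, 0, 0]
    - [0, 0, 0]
  turn:
    - [0, 0, 0]
    - [0, 0, 0]
    - [0, 0, 0.118]
    - [0, 0, 0.118]
    - [0, 0, 0.118]
    - [0, 0, 0.118]
    - [0, 0, 0.118]
    - [0, 0, 0.118]
    - [0, 0, 0.118]
    - [0, 0, 0.118]
    - [0, 0, 0.118]
    - [0, 0, 0.118]

```text
time_s: 22.05
position: [0.3812, -0.2517, 0.1395]
tool_rot: [[0.964, -0.267, 0.0], [-0.267, -0.964, -0.0], [0.0, 0.0, -1.0]]
ft_force: [-0.3, -0.8, 0.1]
grip_width: 0.0601
gripper_force: 0.0
```

>>> move_arm:
  jaw: [6, 6, 6, 6, 6]
  dp:
    - [0, 0, 0]
    - [0, 0, 0]
    - [0, 0, 0]
    - [0, 0, 0]
    - [0, 0, 0]
  turn:
    - [0, 0, 0.118]
    - [0, 0, 0.118]
    - [0, 0, 0.118]
    - [0, 0, 0.118]
    - [0, 0, 0]

```text
time_s: 22.47
position: [0.3812, -0.2517, 0.1395]
tool_rot: [[0.738, -0.675, 0.0], [-0.675, -0.738, -0.0], [0.0, 0.0, -1.0]]
ft_force: [-0.4, -0.4, -0.8]
grip_width: 0.0603
gripper_force: 0.0
```

```bash
python3 wfit.py e
```

```text
[ 0.3812 -0.2517  0.1395]
table z -0.0008
orange z 0.046 c [ 380.6 -253.3] [26.6 51.7] 46.9 mean [ 0.382  -0.2543] 2309
green 6391 c [ 585.5 -208.2] [73.4 99.5] 11.1
```

View pics/w_e.png

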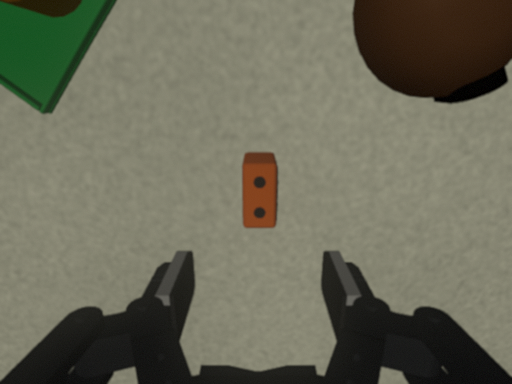

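The orange thermometer at (259,190) is lined up, and the hide (435,40) is well clear.

>>> move_arm:
  jaw: [6.0, 6.0, 6.0, 6.0, 6.0, 6.0, 1.5, 1.5, 1.5, 1.5, 1.5, 1.5]
  dp:
    - [0.1, 0.1, 2.5]
    - [0, 0, 3.5]
    - [0, 0, 3.0]
    - [0, 0, 2.0]
    - [0, 0, 1.2]
    - [0, 0, 0.4]
    - [0, 0, 0]
    - [0, 0, 0]
    - [0, 0, 0]
    - [0, 0, 0]
    - [0, 0, 0]
    - [0, 0, 0]
  turn:
    - [0, 0, 0]
    - [0, 0, 0]
    - [0, 0, 0]
    - [0, 0, 0]
    - [0, 0, 0]
    - [0, 0, 0]
    - [0, 0, 0]
    - [0, 0, 0]
    - [0, 0, 0]
    - [0, 0, 0]
    - [0, 0, 0]
    - [0, 0, 0]

```text
time_s: 23.52
position: [0.3817, -0.2535, 0.0143]
tool_rot: [[0.741, -0.671, 0.002], [-0.671, -0.741, -0.002], [0.002, 0.0, -1.0]]
ft_force: [-0.8, 0.3, 7.1]
grip_width: 0.0257
gripper_force: 40.2
```

>>> move_arm:
  jaw: [1.5, 1.5, 1.5, 1.5, 1.5, 1.5, 1.5, 1.5, 1.5, 1.5, 1.5, 1.5]
  dp:
    - [0, 0, -1.5]
    - [0, 0, -3]
    - [0, 0, -3.5]
    - [0.2, -1.2, -2.5]
    - [0.4, -2.5, 0]
    - [0.6, -3.5, 0]
    - [0.6, -3.9, 0]
    - [0.6, -4.0, 0]
    - [0.6, -4.0, 0]
    - [0.6, -3.9, 0]
    - [0.6, -3.6, 0]
    - [0.4, -2.7, 0]
  turn:
    - [0, 0, 0]
    - [0, 0, 0]
    - [0, 0, 0]
    - [0, 0, 0]
    - [0, 0, 0]
    - [0, 0, 0]
    - [0, 0, 0]
    - [0, 0, 0]
    - [0, 0, 0]
    - [0, 0, 0]
    - [0, 0, 0]
    - [0, 0, 0]

```text
time_s: 24.52
position: [0.6138, -0.0645, 0.1185]
tool_rot: [[0.742, -0.67, 0.001], [-0.67, -0.742, 0.0], [0.0, -0.001, -1.0]]
ft_force: [-0.5, 0.1, -1.3]
grip_width: 0.0255
gripper_force: 39.5
```

>>> move_arm:
  jaw: [1.5, 1.5, 1.5, 1.5, 1.5, 1.5]
  dp:
    - [0.2, -1.6, 0]
    - [0, 0, 2.5]
    - [0, 0, 3]
    - [0, 0, 1.5]
    - [0, 0, 0]
    - [0, 0, 0]
  turn:
    - [0, 0, 0]
    - [0, 0, 0]
    - [0, 0, 0]
    - [0, 0, 0]
    - [0, 0, 0]
    - [0, 0, 0]

```text
time_s: 25.02
position: [0.6242, -0.0563, 0.0484]
tool_rot: [[0.741, -0.671, -0.001], [-0.671, -0.741, 0.0], [-0.001, 0.0, -1.0]]
ft_force: [0.1, 0.5, 0.2]
grip_width: 0.0255
gripper_force: 39.5
```

>>> move_arm:
  jaw: [1.5, 1.5, 1.5, 1.5, 1.5, 4.5, 4.5, 4.5, 4.5, 4.5]
  dp:
    - [0, 0, 1.3]
    - [0, 0, 0.9]
    - [0, 0, 0.5]
    - [0, 0, 0.2]
    - [0, 0, 0]
    - [0, 0, 0]
    - [0, 0, 0]
    - [0, 0, 0]
    - [0, 0, 0]
    - [0, 0, 0]
  turn:
    - [0, 0, 0]
    - [0, 0, 0]
    - [0, 0, 0]
    - [0, 0, 0]
    - [0, 0, 0]
    - [0, 0, 0]
    - [0, 0, 0]
    - [0, 0, 0]
    - [0, 0, 0]
    - [0, 0, 0]

```text
time_s: 25.85
position: [0.6244, -0.0564, 0.0196]
tool_rot: [[0.741, -0.671, 0.0], [-0.671, -0.741, -0.0], [0.0, -0.0, -1.0]]
ft_force: [-0.1, 1.0, -0.3]
grip_width: 0.0452
gripper_force: 0.0
```

>>> move_arm:
  jaw: [4.5, 4.5, 4.5, 6, 6, 6, 6, 6, 6, 6, 6, 6]
  dp:
    - [0, 0, -1.5]
    - [0, 0, -3]
    - [0, 0, -3.5]
    - [0, 0, -3.5]
    - [-2, 1.5, -3.5]
    - [-2, 1.5, -3.5]
    - [-2, 1.5, -3.3]
    - [-2, 1.5, -3]
    - [-2, 1.5, -1]
    - [0, 0, 0]
    - [0, 0, 0]
    - [0, 0, 0]
  turn:
    - [0, 0, 0]
    - [0, 0, 0]
    - [0, 0, 0]
    - [0, 0, 0]
    - [0, 0, 0]
    - [0, 0, 0]
    - [0, 0, -0.118]
    - [0, 0, -0.118]
    - [0, 0, -0.118]
    - [0, 0, -0.118]
    - [0, 0, -0.118]
    - [0, 0, 0]

```text
time_s: 26.85
position: [0.5011, -0.0538, 0.2757]
tool_rot: [[0.99, -0.142, 0.001], [-0.142, -0.99, -0.0], [0.001, 0.0, -1.0]]
ft_force: [-0.0, -0.4, -0.7]
grip_width: 0.0599
gripper_force: 0.0
```

Run:
```python
from h import *
s,im,d=look('wrist'); save('w_f',im); print(np.round(s['position'],3))
s,im2,d2=look('scene'); save('sc_f',cv2.resize(im2[80:350,50:430],None,fx=2.1,fy=2.1,interpolation=cv2.INTER_CUBIC))
P=cloud('wrist',s,d)
G={'black':(.642,.035,.642,.035),'orange':(.625,-.056),'cream':(.582,.284),'grey':(.575,.2),'amber':(.601,-.245)}
for n,(dd) in {'wrist':d,'scene':d2}.items():
    Q=cloud(n,s,dd)
    for k,c in G.items():
        R=Q[(np.hypot(Q[:,0]-c[0],Q[:,1]-c[1])<.045)&(Q[:,2]>.025)&(Q[:,2]<.1)]
        if len(R)<20: continue
        zt=np.percentile(R[:,2],90); top=R[R[:,2]>zt-.008]
        r=cv2.minAreaRect(top[:,:2].astype(np.float32)*1000)
        print(n,k,'ztop',zt.round(3),np.round(r[0],1),np.round(r[1],1),top[:,:2].mean(0).round(3))
for q in ['hide','slate']:
    r=cams.outline_of('scene',q)[0]; Q=cloud('scene',s,d2,r['mask']); lo,hi=np.percentile(Q,[3,97],axis=0); print(q,round(r['p'],2),lo.round(3),hi.round(3))
```

```text
[ 0.501 -0.054  0.276]
wrist black ztop 0.05 [639.9  33.9] [51.5 27.1] [0.64  0.033]
wrist orange ztop 0.05 [622.9 -56.2] [27.6 52.6] [ 0.623 -0.057]
wrist grey ztop 0.073 [574.  199.7] [24.1 26.6] [0.574 0.198]
wrist amber ztop 0.073 [ 598.1 -244. ] [35.8 37. ] [ 0.598 -0.243]
scene black ztop 0.054 [641.8  32.8] [50.9 30.8] [0.642 0.032]
scene orange ztop 0.054 [624.7 -56.4] [25.3 52.7] [ 0.626 -0.057]
scene cream ztop 0.075 [580.4 283.7] [26.2 24.3] [0.58  0.283]
scene grey ztop 0.076 [574.9 200.3] [23.3 26.3] [0.576 0.199]
scene amber ztop 0.076 [ 600.  -246.6] [34.2 34.9] [ 0.601 -0.246]
hide 0.85 [ 0.339 -0.495  0.003] [ 0.451 -0.388  0.061]
slate 0.88 [0.314 0.394 0.004] [0.454 0.493 0.017]
```

View pics/w_f.png

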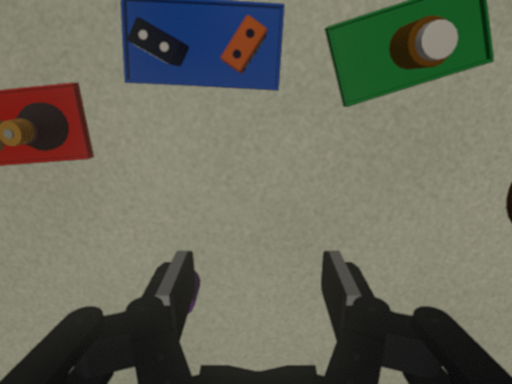

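View pics/sc_f.png

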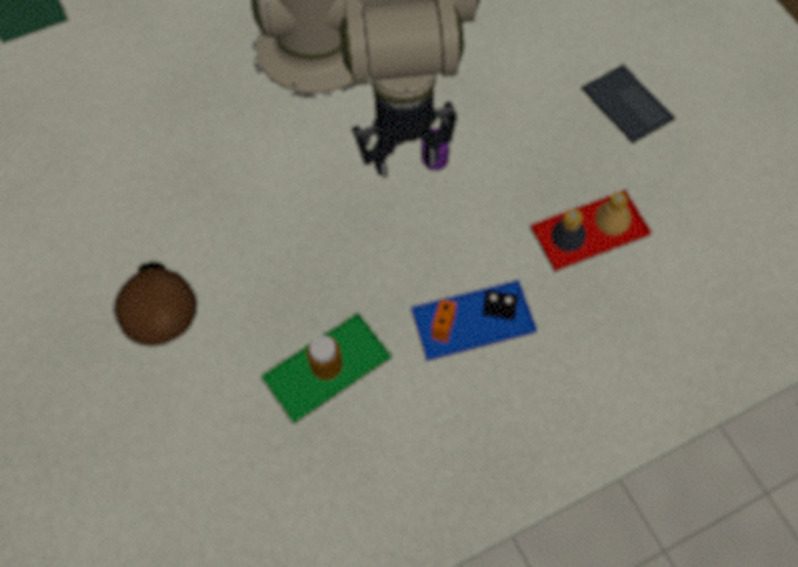

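Both views show both thermometers standing in the blue tray, both emitters cap up in the red one, and the jar in the green one. Top heights are 50 mm and 73 mm, meaning each rests on its tray floor. The hide and tile haven't moved. Handing in.

```bash
python3 -c "
from rig import ticket
print(ticket.close_job())"
```

```text
the job is handed in; nothing more can be done
None
```

I sorted all five supplies upright into their trays, left the hide, tile and purple jar alone, and handed in the job at about 27 s of the 139 s allowed; no verdict was returned.

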